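# Measure out the 14 mm board and seat it in the edge clamp

## Task

Three red boards stand in the wooden stand; by pinching them between the fingers, find the one that is 14 mm thick. Stand it upright in the middle of the grey sprung edge clamp, cheeks on its two faces, and press it straight down between the cheeks until it sits firmly on the hidden depth stop, pressing on the stop with roughly 10 N and never more than 25 N; then let go. Leave the other two boards standing in their slots and the things around undisturbed.

Things in the scene. Friction and masses are not known exactly. Their poses are not given: they have to be found in the camera images.
- stand: Fixed wooden stand, 100 (x) x 216 (y) mm, floor for the boards 10 mm above the bench. Three slots in a row along its y at -72, 0 and +72 mm, each between two 14 mm high ribs 22 mm apart, holding one board on edge with its thickness along the stand's y. Origin: centre of the underside.
- board_a_center (a point): One of three look-alike dark red rigid fibreboards, 70 mm wide (its x), 95 mm high (its z); the thickness (its y) is 11, 14 or 17 mm, and the letter does not tell which: every board must be measured. About 0.1 kg. Stands on edge in a slot of the stand, in an unknown order. The point is the board's centre, half-way up.
- board_b_center (a point): One of three look-alike dark red rigid fibreboards, 70 mm wide (its x), 95 mm high (its z); the thickness (its y) is 11, 14 or 17 mm, and the letter does not tell which: every board must be measured. About 0.1 kg. Stands on edge in a slot of the stand, in an unknown order. The point is the board's centre, half-way up.
- board_c_center (a point): One of three look-alike dark red rigid fibreboards, 70 mm wide (its x), 95 mm high (its z); the thickness (its y) is 11, 14 or 17 mm, and the letter does not tell which: every board must be measured. About 0.1 kg. Stands on edge in a slot of the stand, in an unknown order. The point is the board's centre, half-way up.
- clamp: Fixed clamp on a grey base 130 (x) x 120 (y) x 12 mm; origin at the centre of its underside. Two pale wooden cheeks in its middle, 90 mm long along x, face one another across y; each springs outward along y by up to 10 mm (about 600 N/m, 2 N preload) from a rest gap of 8 mm. A board goes in from above, its thickness along the clamp's y; spreading the cheeks takes 8 to 14 N, then sliding 3 to 8 N.
- clamp_mouth (a point): Centre of the clamp's mouth, 57 mm above the bench at the cheeks' tops, axes as the clamp's. The gap is 28 mm here, narrowing to 8 mm at 40 mm height. Below, out of sight between the cheeks, lies a rigid steel depth stop, 60 mm long in x, for the board's lower edge: its top is set somewhere 16 to 30 mm above the bench (not measured); on it the push climbs steeply.
- cheek_left_face (a point): Middle of the inner face of the clamp's +y cheek, 27 mm above the bench; moves with the cheek.
- cheek_right_face (a point): Middle of the inner face of the clamp's -y cheek, 27 mm above the bench; moves with the cheek.
- bin: Bystander, leave alone: open red plastic bin, 140 x 100 x 70 mm high. Origin: centre of the underside.
- glue: Bystander, leave alone: closed metal glue can, 60 mm diameter, 100 mm high. Origin: centre of the underside.
- marker: Bystander, leave alone: white marker with blue cap, 130 mm long along its x, 17 mm thick, lying. Origin: middle, on the bench.
- awl: Bystander, leave alone: black-handled awl, 170 mm long along its x, lying on the bench.
Not all that is in view belongs to the job. What is shaped like the part that bears board_c_center but purple or yellow is not meant.

How it is judged:
On the way, in this order (a step that is already met when the one before it is completed fails the run):
1. a board is lifted out of the stand between the fingers (((contact force between board_a and the fingers above 1 N and height (world z) of board_a_center above 0.08 m) or (contact force between board_b and the fingers above 1 N and height (world z) of board_b_center above 0.08 m) or (contact force between board_c and the fingers above 1 N and height (world z) of board_c_center above 0.08 m))), for 0.1 s.
2. the 14 mm board, upright between the cheeks, is pressed on the depth stop with 3 N or more (horizontal distance between cheek_left_face and cheek_right_face between 0.0125 and 0.0155 m and ((contact force between board_a and stop_c0 above 3 N and horizontal distance between board_a_center and clamp_mouth below 0.012 m and angle between board_a_center's own z axis and vertical below 0.12 rad) or (contact force between board_b and stop_c0 above 3 N and horizontal distance between board_b_center and clamp_mouth below 0.012 m and angle between board_b_center's own z axis and vertical below 0.12 rad) or (contact force between board_c and stop_c0 above 3 N and horizontal distance between board_c_center and clamp_mouth below 0.012 m and angle between board_c_center's own z axis and vertical below 0.12 rad))), for 0.2 s.
At the end, for the whole second after the job is handed in: The 14 mm board is released at rest with its lower edge on the depth stop, centred in the clamp within 10 mm, upright within 0.08 rad, parallel to the cheeks within 0.15 rad; the other two boards stand (within 0.2 rad) within 25 mm of their starts (horizontal distance between cheek_left_face and cheek_right_face between 0.0125 and 0.0155 m and ((contact force between board_a and stop_c0 above 0.1 N and horizontal distance between board_a_center and clamp_mouth below 0.01 m and angle between board_a_center's own z axis and vertical below 0.08 rad and angle between the y axis of board_a_center and the y axis of clamp, either way round below 0.15 rad and linear speed of board_a below 0.02 m/s and distance of each of board_b_center, board_c_center from where it was at the start of the episode below 0.025 m and angle between each of board_b_center, board_c_center's own z axis and vertical below 0.2 rad) or (contact force between board_b and stop_c0 above 0.1 N and horizontal distance between board_b_center and clamp_mouth below 0.01 m and angle between board_b_center's own z axis and vertical below 0.08 rad and angle between the y axis of board_b_center and the y axis of clamp, either way round below 0.15 rad and linear speed of board_b below 0.02 m/s and distance of each of board_a_center, board_c_center from where it was at the start of the episode below 0.025 m and angle between each of board_a_center, board_c_center's own z axis and vertical below 0.2 rad) or (contact force between board_c and stop_c0 above 0.1 N and horizontal distance between board_c_center and clamp_mouth below 0.01 m and angle between board_c_center's own z axis and vertical below 0.08 rad and angle between the y axis of board_c_center and the y axis of clamp, either way round below 0.15 rad and linear speed of board_c below 0.02 m/s and distance of each of board_a_center, board_b_center from where it was at the start of the episode below 0.025 m and angle between each of board_a_center, board_b_center's own z axis and vertical below 0.2 rad))); the robot touches nothing.
It fails at once if the depth stop is loaded with more than 25 N (contact force between stop_c0 and anything else above 25 N).
It fails at once if a board is knocked over (angle between any of board_a_center, board_b_center, board_c_center's own z axis and vertical above 0.7 rad).
It fails at once if a bystander is pushed more than 30 mm (distance of any of bin, glue, marker, awl from where it was at the start of the episode above 0.03 m).
It also fails if it takes over 72 s, if anything falls off the work surface, if the arm or the gripper's body presses on something with over 40 N, if the wrist force passes 120 N, or if a joint passes its speed limit or range.

## Robot

A 7-joint arm with a two-finger parallel gripper is mounted at the origin on the work surface. World frame = base frame: x ahead of the robot, y to its left, z up, the work surface at z = 0. Lengths are in m, angles in rad, forces in N, time in s.
With the tool pointing down it reaches from about 0.4 to 0.85 m from the base axis. Payload 4.5 kg.
Tool frame: the origin (TCP) lies at the centre of the arm's flange, where the gripper is bolted on; the fingertips stand 173 mm ahead of it and the grasp point (between the pads) lies 155 mm ahead of it; z points along the fingers, y is the direction in which the jaws open and shut (so a half turn about z gives the same grasp; the last joint's range is limited). The gripper opens to 85 mm and grips with 20 to 120 N. Pads are 22 mm wide; open, the fingers measure 114 mm over their backs; the gripper's body (76 mm by 85 mm) begins 54 mm behind the grasp point. The pads swing forward as they close: fully open they stand 13 mm farther back than shut.
Start: joints at [1.328, 0.689, -0.195, 1.565, 0.157, 0.902, -0.215], TCP at [0.171, -0.601, 0.405] pointing down, gripper open.
Joint ranges: [-3.01, 3.01], [-0.46, 2.08], [-1.47, 1.51], [0.13, 2.56], [-1, 4.14], [0.04, 2.09], [-2.66, 2.66]. Speed limits (rad/s): [2.57, 2.57, 3.14, 3.14, 3.14, 3.14, 3.14].

## Interface

Orientations are given as a unit quaternion [w, x, y, z].
In Python, from plant import get_state, eyes, r gives the robot as it stands.
- The arm moves only by the tool move_arm, never from a script. Its argument "rows" is a list of rows, each an object of numbers: "x", "y", "z": the shift along the tool's x, y, z normalised to -1 to 1, where 1 is 0.4 m; "ax", "ay", "az": the turn, a rotation vector about the tool's x, y, z normalised to -1 to 1, where 1 is 30 degrees. A call has 1 to 8 rows; each row shifts and turns the commanded pose from where the row before left it, along the tool's axes as they then stand; what a row does not reach is not made up. A row lasts 1/8 s, in which the tool goes at most 62.5 mm and 10.7 degrees, less where a joint would pass 70% of its speed; a pose out of reach is approached as far as the arm can. A call with a number of a shift or a turn outside -1 to 1 is refused whole. A call with a gripper value outside its range is refused whole. "gripper" is the closure in counts, from 0 (fully open) to 255 (shut), set as the call begins (left out, the last holds). The fingers move at their own pace and stop on an object; "force" is the grip in N (left out, the last holds). Time passes only in rows, so rows that do not move let the fingers close. It gives the time, the measured TCP pose, the force and the opening at its end, in the units of the state.
- get_state(): the state, without advancing time (a new reading comes with each control period).
- eyes.read_camera(name): name is "scene" or "top" or "wrist"; returns a dict with "frame" (400x640x3 uint8, red, green, blue), "fx", "fy", "cx", "cy" (pixels), "R" (3x3) and "t" (3): a world point X has camera coordinates R X + t. Camera axes: x right, y down, z forward; pixel columns grow to the right and rows downward; lengths in m; the calibration is good to about 2 mm. The wrist camera is an equidistant fisheye: a pixel r from the principal point sees the ray r / f radians off the axis. A picture is of the moment at which its call begins. There is no depth.
- r.hand_in(): hands the job in, once; it reports no verdict.
The state is a dict: "clock": time; "joint_pos": joint angles; "qvel": joint speeds; "joint_efforts": joint torques, N m; "tool_pos": TCP position; "ee_rot": TCP orientation; "contact_force": force on the tool from outside, world axes, zero at the start; "wrist_torque": the same for the moment, N m; "gripper_width": finger opening in m.
Only numpy, scipy, OpenCV 4.12 (cv2) and the standard library are available. Lean on these libraries where they do the work, as an engineer would, in place of code of your own. Each camera call takes 0.05 s, during which the arm holds its last target.

## Working session

There is one attempt and no reset: what is moved stays moved. The work goes in short steps, Python scripts to look and compute and a tool call to move; the robot and the scene stay as the last step left them, time stands still between calls to the robot, and variables do not carry over. Pictures are saved under pics/ and viewed, and the job is handed in when it is done.

Besides the shell and the picture viewer there is one more tool, called after ">>>" in YAML: its name, and indented under it one key for each argument. move_arm: Moves the arm, as the interface text tells. Its arguments: {"type":"object","properties":{"rows":{"type":"array","items":{"type":"object","properties":{"x":{"type":"number","minimum":-1,"maximum":1},"y":{"type":"number","minimum":-1,"maximum":1},"z":{"type":"number","minimum":-1,"maximum":1},"ax":{"type":"number","minimum":-1,"maximum":1},"ay":{"type":"number","minimum":-1,"maximum":1},"az":{"type":"number","minimum":-1,"maximum":1}}}},"gripper":{"type":"number"},"force":{"type":"number"}},"required":["rows"]}

```bash
mkdir -p pics; ls; cat > h.py <<'E'
import numpy as np, cv2, sys
from plant import get_state, eyes, r
def snap(n,f):
    c=eyes.read_camera(n); cv2.imwrite(f'pics/{f}.png',cv2.cvtColor(c['frame'],cv2.COLOR_RGB2BGR))
    np.savez(f'pics/{f}.npz',**{k:np.array(v) for k,v in c.items()})
    return c
def load(f): return np.load(f'pics/{f}.npz')
def ray(c,u,v,fish=False):
    x=(u-c['cx'])/c['fx'];y=(v-c['cy'])/c['fy']
    if fish:
        th=np.hypot(x,y); s=np.sin(th)/max(th,1e-9); d=np.array([x*s,y*s,np.cos(th)])
    else: d=np.array([x,y,1.])
    R=c['R']; return -R.T@c['t'], R.T@d
def atz(c,u,v,z,fish=False):
    o,d=ray(c,u,v,fish); return o+d*(z-o[2])/d[2]
def proj(c,X,fish=False):
    p=c['R']@np.array(X)+c['t']
    if fish:
        rr=np.hypot(p[0],p[1]);th=np.arctan2(rr,p[2]);q=p[:2]/rr*th
    else: q=p[:2]/p[2]
    return q[0]*c['fx']+c['cx'],q[1]*c['fy']+c['cy']
E
python3 - <<'E'
from h import *
for n in ['scene','top','wrist']: c=snap(n,n+'0'); print(n,c['fx'],c['cx'],c['cy'],(-c['R'].T@c['t']).round(3))
s=get_state(); print(s)
E
```

```text
pics
scene 485.0085613150519 318.760965429327 197.93897042760545 [ 1.408 -0.559  0.804]
top 369.47519169614543 316.7543502197701 198.8108892479519 [0.478 0.021 1.053]
wrist 309.70691628693146 318.3916760752082 199.51104287174175 [ 0.244 -0.581  0.373]
{'clock': 0.15, 'joint_pos': array([ 1.32777876,  0.68980412, -0.19454521,  1.56604964,  0.15728902,
        0.90253019, -0.21513154]), 'qvel': array([ 0.00091301, -0.00167389,  0.00058032, -0.00397001,  0.00017635,
        0.00063541, -0.00012122]), 'joint_efforts': array([-1.52790995e-03, -5.39938831e+01, -1.26825403e+00, -1.58719969e+01,
        9.28991038e-03,  6.47017354e-03, -1.12651870e-05]), 'tool_pos': array([ 0.17073599, -0.60098295,  0.40407537]), 'ee_rot': array([-6.87207190e-04,  9.90434201e-01,  1.37984064e-01, -1.38334113e-04]), 'contact_force': array([-1.23968604,  0.17290445,  0.46029122]), 'wrist_torque': array([ 0.06208797, -0.01252236, -0.02976885]), 'gripper_width': 0.08551857826469}
```

View pics/top0.png

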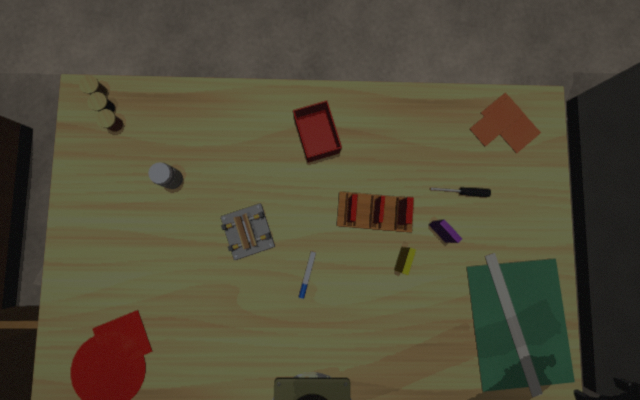

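View pics/scene0.png

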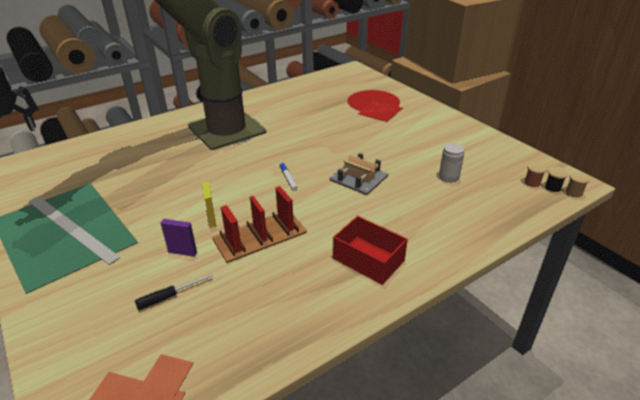

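The top view shows the stand at about (375,212) with three red boards at (352,208), (379,210) and (405,212). The clamp is at (247,232). Lookalikes are the purple board (445,232) and the yellow board (405,260), plus the red bin (317,131). By the description, only the red boards in the stand are meant.

```bash
python3 - <<'E'
import cv2
a=cv2.imread('pics/top0.png')
cv2.imwrite('pics/ts.png',cv2.resize(a[180:280,330:470],None,fx=5.7,fy=5.7,interpolation=cv2.INTER_CUBIC))
cv2.imwrite('pics/tc.png',cv2.resize(a[192:272,200:300],None,fx=7,fy=7,interpolation=cv2.INTER_CUBIC))
a=cv2.imread('pics/scene0.png')
cv2.imwrite('pics/ss.png',cv2.resize(a[170:270,190:320],None,fx=6,fy=6,interpolation=cv2.INTER_CUBIC))
cv2.imwrite('pics/sc.png',cv2.resize(a[140:200,320:400],None,fx=10,fy=10,interpolation=cv2.INTER_CUBIC))
E
```

```text
(no output)
```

View pics/ts.png

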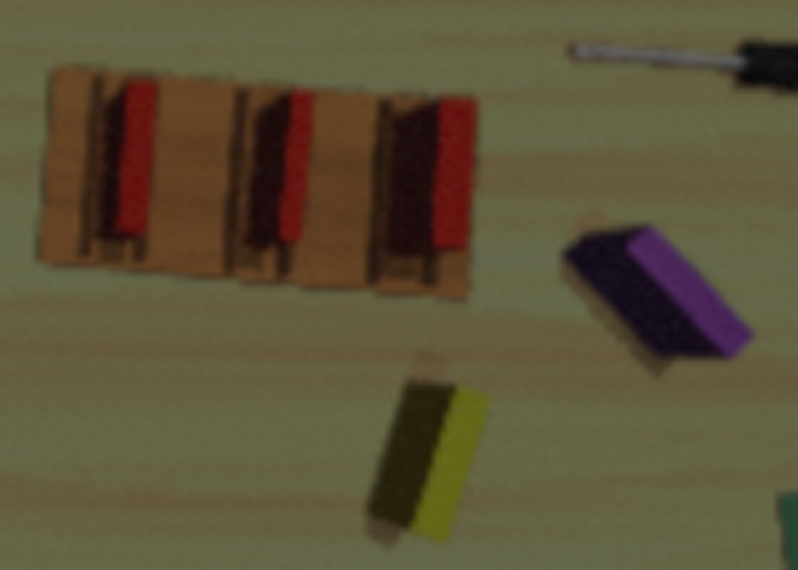

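View pics/tc.png

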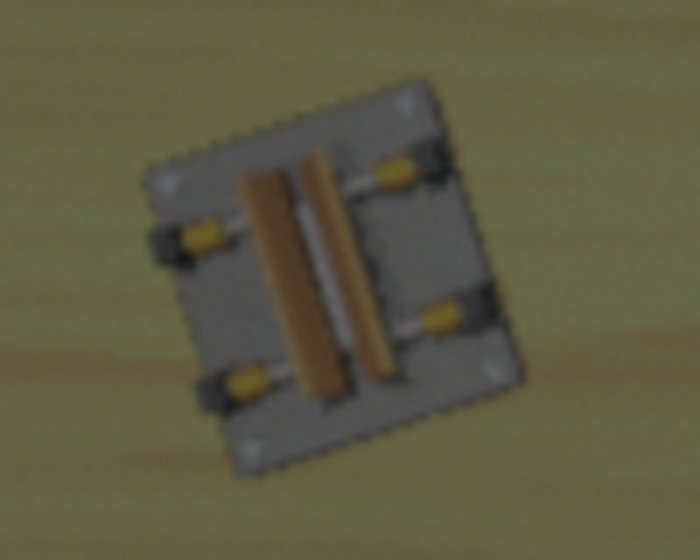

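View pics/ss.png

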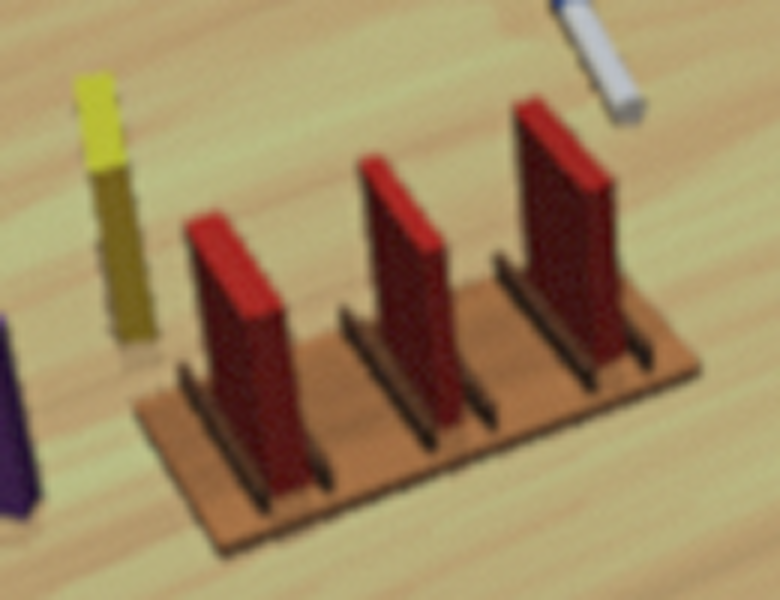

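View pics/sc.png

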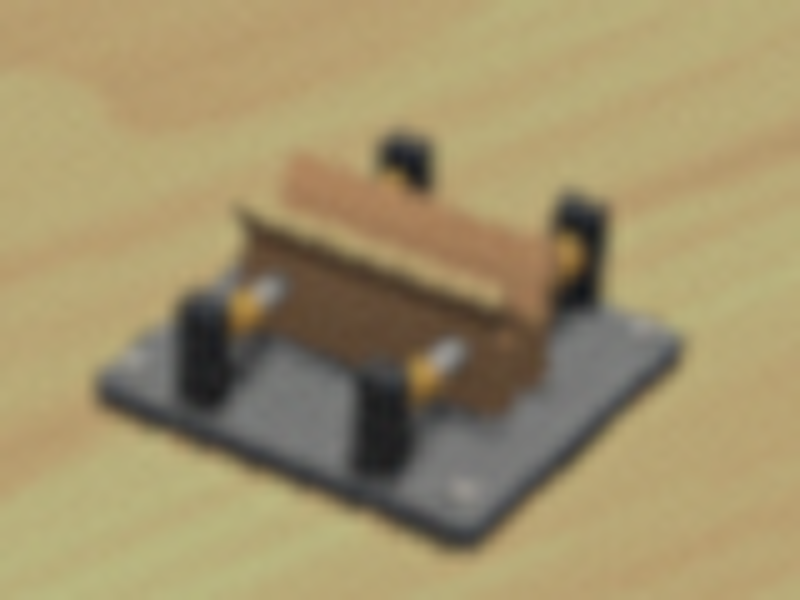

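```bash
cat >> h.py <<'E'
def pts(c,L,s,ou,ov,z,fish=False): return np.array([atz(c,(u+.5)/s-.5+ou,(v+.5)/s-.5+ov,z,fish) for u,v in L])
def yaw_of(q):
    from scipy.spatial.transform import Rotation as R
    return R.from_quat(np.r_[q[1:],q[0]]).as_matrix()
E
python3 - <<'E'
from h import *
c=load('top0'); s=load('scene0')
def rep(n,P):
    m=P.mean(0); e=np.diff(np.r_[P,P[:1]],axis=0)[:,:2]; 
    print(n,m.round(4),'edges',np.linalg.norm(e,axis=1).round(4),'dir',np.degrees(np.arctan2(e[:,1],e[:,0])).round(1))
rep('stand',pts(c,[(52,68),(479,100),(467,298),(38,263)],5.7,330,180,.010))
rep('clamp',pts(c,[(148,165),(428,80),(522,380),(245,475)],7,200,192,.012))
rep('bL',pts(c,[(127,80),(157,82),(147,238),(116,236)],5.7,330,180,.105))
rep('bM',pts(c,[(291,90),(314,92),(301,242),(279,242)],5.7,330,180,.105))
rep('bR',pts(c,[(441,97),(477,99),(465,248),(432,247)],5.7,330,180,.105))
# scene
rep('sc clamp', pts(s,[(98,385),(470,545),(682,345)],10,320,140,.012))
rep('sc stand', pts(s,[(135,405),(225,553),(700,370)],6,190,170,.009))
rep('s bL',pts(s,[(513,105),(545,96),(614,178),(590,190)],6,190,170,.105))
rep('s bM',pts(s,[(359,162),(380,155),(445,240),(424,252)],6,190,170,.105))
rep('s bR',pts(s,[(186,225),(216,212),(284,303),(252,318)],6,190,170,.105))
st=get_state(); print(yaw_of(st['ee_rot']).round(3))
E
```

```text
stand [ 0.5587 -0.1715  0.01  ] edges [0.2154 0.0995 0.2142 0.0977] dir [-93.3 175.7  86.2  -3.6]
clamp [0.4987 0.1872 0.012 ] edges [0.1164 0.1263 0.1151 0.1296] dir [ -71.9 -161.   109.7   19.5]
bL [ 0.561  -0.0982  0.105 ] edges [0.0137 0.0712 0.0141 0.0712] dir [-92.8 176.5  87.2  -3.8]
bM [ 0.5588 -0.1708  0.105 ] edges [0.0106 0.0687 0.01   0.0695] dir [-94.  174.8  90.9  -4.7]
bR [ 0.5571 -0.2428  0.105 ] edges [0.0165 0.0684 0.015  0.0686] dir [-92.2 174.6  89.2  -4.1]
sc clamp [0.5278 0.1726 0.012 ] edges [0.129  0.1198 0.1716] dir [  17.5  110.4 -118.3]
sc stand [ 0.5729 -0.2105  0.009 ] edges [0.1015 0.2119 0.2346] dir [  -4.2   86.1 -119.6]
s bL [ 0.5602 -0.0982  0.105 ] edges [0.0143 0.0656 0.0121 0.0688] dir [ 81.7  -5.6 -83.8 176.5]
s bM [ 0.5575 -0.1722  0.105 ] edges [0.0093 0.0647 0.0106 0.0674] dir [ 86.   -5.  -79.3 174.3]
s bR [ 0.5554 -0.2443  0.105 ] edges [0.0134 0.0671 0.014  0.0674] dir [ 93.8  -3.  -85.4 176.5]
[[ 0.962  0.273 -0.   ]
 [ 0.273 -0.962  0.001]
 [-0.    -0.001 -1.   ]]
```

```bash
cat >> h.py <<'E'
from scipy.spatial.transform import Rotation as Ro
def plan(x,y,z,yaw,q=None,p=None):
    """tool pointing down, tool x at yaw(deg). prints turn first (units), then shift in tool axes after turn (units of .4m)"""
    st=get_state(); R=yaw_of(st['ee_rot']); p=st['tool_pos']
    a=np.radians(yaw); T=np.array([[np.cos(a),np.sin(a),0],[np.sin(a),-np.cos(a),0],[0,0,-1]])
    rv=Ro.from_matrix(R.T@T).as_rotvec(degrees=True)
    d=T.T@(np.array([x,y,z])-p)
    print('clock',round(st['clock'],2),'pos',p.round(4),'turn units',(rv/30).round(3),'shift units',(d/.4).round(4),'mm',(d*1e3).round(1),'F',st['contact_force'].round(2),'w',round(st['gripper_width']*1e3,2))
E
python3 - <<'E'
from h import *
c=load('top0'); s=load('scene0')
P=pts(s,[(98,385),(470,545),(682,345)],10,320,140,.012); print((P[0]+P[2])/2)
plan(.5563,-.2436,.33,-4)
E
```

```text
[0.50034009 0.18483024 0.012     ]
clock 0.15 pos [ 0.1707 -0.601   0.4041] turn units [-0.003  0.001  0.662] shift units [ 0.8992 -0.9585  0.1852] mm [ 359.7 -383.4   74.1] F [-1.24  0.17  0.46] w 85.52
```

>>> move_arm:
  rows:
    - {"az":0.33}
    - {"az":0.33}
    - {"x":0.1,"y":-0.1065}
    - {"x":0.1,"y":-0.1065}
    - {"x":0.1,"y":-0.1065}
    - {"x":0.1,"y":-0.1065}
    - {"x":0.1,"y":-0.1065}
    - {"x":0.1,"y":-0.1065}
  gripper: 130
  force: 20

```text
validation failed for argument at $.ro...
```

```bash
python3 -c "
from h import *
plan(.5563,-.2436,.33,-4)"
```

```text
clock 0.15 pos [ 0.1707 -0.601   0.4041] turn units [-0.003  0.001  0.662] shift units [ 0.8992 -0.9585  0.1852] mm [ 359.7 -383.4   74.1] F [-1.24  0.17  0.46] w 85.52
```

>>> move_arm:
  rows:
    - {"x":0,"y":0,"z":0,"ax":0,"ay":0,"az":0.33}
    - {"x":0,"y":0,"z":0,"ax":0,"ay":0,"az":0.33}
    - {"x":0.1,"y":-0.106,"z":0,"ax":0,"ay":0,"az":0}
    - {"x":0.1,"y":-0.106,"z":0,"ax":0,"ay":0,"az":0}
    - {"x":0.1,"y":-0.106,"z":0,"ax":0,"ay":0,"az":0}
    - {"x":0.1,"y":-0.106,"z":0,"ax":0,"ay":0,"az":0}
    - {"x":0.1,"y":-0.106,"z":0,"ax":0,"ay":0,"az":0}
    - {"x":0.1,"y":-0.106,"z":0,"ax":0,"ay":0,"az":0}
  gripper: 130
  force: 20

```text
clock: 1.15
tool_pos: [0.4289, -0.3625, 0.4046]
ee_rot: [0.0, 0.999, -0.034, -0.0]
contact_force: [-0.6, -0.1, 1.0]
gripper_width: 0.042
```

```bash
python3 -c "
from h import *
plan(.5563,-.2436,.33,-4)"
```

```text
clock 1.15 pos [ 0.4289 -0.3625  0.4046] turn units [0.    0.    0.002] shift units [ 0.297  -0.3187  0.1864] mm [ 118.8 -127.5   74.6] F [-0.61 -0.13  1.03] w 41.99
```

>>> move_arm:
  rows:
    - {"x":0.1,"y":-0.106,"z":0,"ax":0,"ay":0,"az":0}
    - {"x":0.1,"y":-0.106,"z":0,"ax":0,"ay":0,"az":0}
    - {"x":0.097,"y":-0.107,"z":0,"ax":0,"ay":0,"az":0}
    - {"x":0,"y":0,"z":0.093,"ax":0,"ay":0,"az":0}
    - {"x":0,"y":0,"z":0.093,"ax":0,"ay":0,"az":0}
    - {"x":0,"y":0,"z":0,"ax":0,"ay":0,"az":0}

```text
clock: 1.9
tool_pos: [0.5539, -0.2441, 0.3276]
ee_rot: [-0.001, 0.999, -0.034, -0.003]
contact_force: [-0.5, 0.1, -0.0]
gripper_width: 0.0419
```

```bash
python3 -c "
from h import *
plan(.5563,-.2436,.24,-4)
snap('wrist','w1');snap('scene','s1')"
```

```text
clock 1.9 pos [ 0.5539 -0.2441  0.3276] turn units [-0.004  0.013  0.003] shift units [ 0.006  -0.0017  0.219 ] mm [ 2.4 -0.7 87.6] F [-0.53  0.11 -0.02] w 41.86
```

View pics/w1.png

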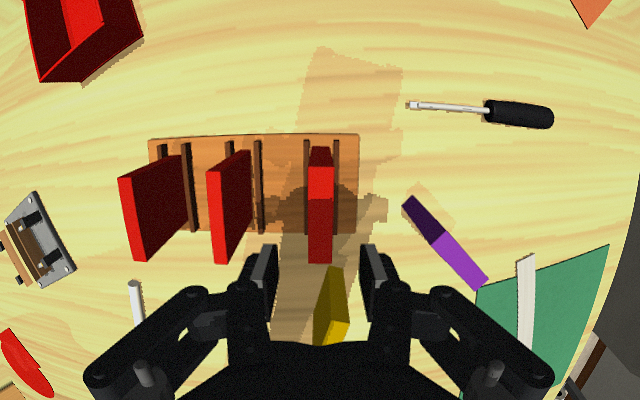

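View pics/s1.png

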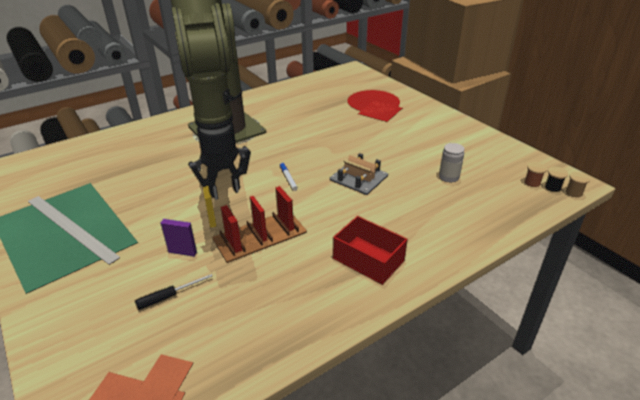

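The wrist view shows the right-hand board (320,200) centred between the pads (264 and 374). I'm going down to pinch it.

>>> move_arm:
  rows:
    - {"x":0.006,"y":0,"z":0.08,"ax":0,"ay":0.01,"az":0}
    - {"x":0,"y":0,"z":0.08,"ax":0,"ay":0,"az":0}
    - {"x":0,"y":0,"z":0.06,"ax":0,"ay":0,"az":0}
    - {"x":0,"y":0,"z":0,"ax":0,"ay":0,"az":0}
    - {"x":0,"y":0,"z":0,"ax":0,"ay":0,"az":0}

```text
clock: 2.62
tool_pos: [0.5586, -0.2455, 0.2443]
ee_rot: [0.001, 0.999, -0.035, 0.004]
contact_force: [0.3, -0.4, 0.1]
gripper_width: 0.0419
```

>>> move_arm:
  rows:
    - {"x":0,"y":0,"z":0,"ax":0,"ay":0,"az":0}
    - {"x":0,"y":0,"z":0,"ax":0,"ay":0,"az":0}
    - {"x":0,"y":0,"z":0,"ax":0,"ay":0,"az":0}
    - {"x":0,"y":0,"z":0,"ax":0,"ay":0,"az":0}
    - {"x":0,"y":0,"z":0,"ax":0,"ay":0,"az":0}
    - {"x":0,"y":0,"z":0,"ax":0,"ay":0,"az":0}
  gripper: 255
  force: 20

```text
clock: 3.38
tool_pos: [0.5583, -0.2452, 0.2438]
ee_rot: [0.001, 0.999, -0.034, 0.004]
contact_force: [-1.1, -0.1, 6.7]
gripper_width: 0.0165
```

```bash
python3 -c "
from h import *
plan(.5563,-.2436,.24,-4)
plan(.5563,-.2436,.24,-4)"
```

```text
clock 3.38 pos [ 0.5583 -0.2452  0.2438] turn units [ 0.002 -0.015  0.002] shift units [-0.0053 -0.0036  0.0095] mm [-2.1 -1.4  3.8] F [-1.06 -0.14  6.68] w 16.47
clock 3.38 pos [ 0.5583 -0.2452  0.2438] turn units [ 0.002 -0.015  0.002] shift units [-0.0053 -0.0036  0.0095] mm [-2.1 -1.4  3.8] F [-1.06 -0.14  6.68] w 16.47
```

>>> move_arm:
  rows:
    - {"x":0,"y":0,"z":0,"ax":0,"ay":0,"az":0}
    - {"x":0,"y":0,"z":0,"ax":0,"ay":0,"az":0}
    - {"x":0,"y":0,"z":0,"ax":0,"ay":0,"az":0}
    - {"x":0,"y":0,"z":-0.08,"ax":0,"ay":0,"az":0}
    - {"x":0,"y":0,"z":-0.08,"ax":0,"ay":0,"az":0}
    - {"x":-0.006,"y":-0.09,"z":0,"ax":0,"ay":-0.01,"az":0}
    - {"x":-0.006,"y":-0.09,"z":0,"ax":0,"ay":0,"az":0}
    - {"x":0,"y":0,"z":0,"ax":0,"ay":0,"az":0}
  gripper: 130

```text
clock: 4.38
tool_pos: [0.558, -0.1688, 0.3062]
ee_rot: [-0.002, 1.0, -0.031, -0.0]
contact_force: [0.2, -0.8, 0.0]
gripper_width: 0.042
```

```bash
python3 -c "
from h import *
plan(.5582,-.1715,.24,-4)
snap('wrist','w2');snap('scene','s2')"
```

```text
clock 4.38 pos [ 0.558  -0.1688  0.3062] turn units [-0.006  0.001  0.014] shift units [0.001  0.0068 0.1655] mm [ 0.4  2.7 66.2] F [ 0.22 -0.82  0.04] w 41.99
```

View pics/w2.png

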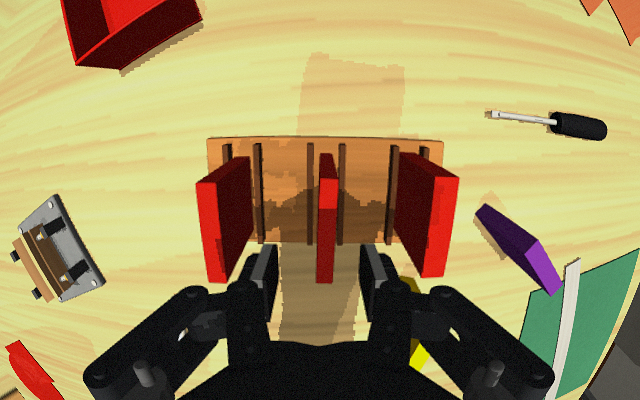

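The middle board sits at (325,215), about 2 mm off the pad centre. All boards are still standing. I'll correct that and pinch.

>>> move_arm:
  rows:
    - {"x":0,"y":0.006,"z":0,"ax":0,"ay":0,"az":0.012}
    - {"x":0,"y":0,"z":0.08,"ax":0,"ay":0,"az":0}
    - {"x":0,"y":0,"z":0.08,"ax":0,"ay":0,"az":0}
    - {"x":0,"y":0,"z":0,"ax":0,"ay":0,"az":0}
    - {"x":0,"y":0,"z":0,"ax":0,"ay":0,"az":0}

```text
clock: 5.1
tool_pos: [0.5577, -0.1761, 0.2431]
ee_rot: [0.0, 0.999, -0.038, 0.001]
contact_force: [-0.7, 0.5, -0.6]
gripper_width: 0.0418
```

>>> move_arm:
  rows:
    - {"x":0,"y":0,"z":0,"ax":0,"ay":0,"az":0}
    - {"x":0,"y":0,"z":0,"ax":0,"ay":0,"az":0}
    - {"x":0,"y":0,"z":0,"ax":0,"ay":0,"az":0}
    - {"x":0,"y":0,"z":0,"ax":0,"ay":0,"az":0}
    - {"x":0,"y":0,"z":0,"ax":0,"ay":0,"az":0}
    - {"x":0,"y":0,"z":0,"ax":0,"ay":0,"az":0}
    - {"x":0,"y":0,"z":0,"ax":0,"ay":0,"az":0}
  gripper: 255
  force: 20

```text
clock: 5.98
tool_pos: [0.5579, -0.1754, 0.2433]
ee_rot: [0.0, 0.999, -0.038, 0.001]
contact_force: [-0.3, -0.8, 6.2]
gripper_width: 0.0105
```

```bash
python3 -c "
from h import *
plan(.5582,-.1715,.24,-4)"
```

```text
clock 5.97 pos [ 0.5579 -0.1754  0.2433] turn units [ 0.001 -0.004 -0.01 ] shift units [ 0.0001 -0.0097  0.0082] mm [ 0.  -3.9  3.3] F [-0.32 -0.78  6.25] w 10.5
```

>>> move_arm:
  rows:
    - {"x":0,"y":0,"z":0,"ax":0,"ay":0,"az":0}
    - {"x":0,"y":0,"z":0,"ax":0,"ay":0,"az":0}
    - {"x":0,"y":0,"z":0,"ax":0,"ay":0,"az":0}
    - {"x":0,"y":0,"z":-0.08,"ax":0,"ay":0,"az":0}
    - {"x":0,"y":0,"z":-0.08,"ax":0,"ay":0,"az":0}
    - {"x":-0.006,"y":-0.09,"z":0,"ax":0,"ay":0,"az":0}
    - {"x":-0.006,"y":-0.09,"z":0,"ax":0,"ay":0,"az":0}
    - {"x":0,"y":0,"z":0,"ax":0,"ay":0,"az":0}
  gripper: 130

```text
clock: 6.98
tool_pos: [0.5582, -0.099, 0.3062]
ee_rot: [-0.001, 0.999, -0.034, -0.0]
contact_force: [-0.7, -0.6, 1.1]
gripper_width: 0.0421
```

```bash
python3 -c "
from h import *
plan(.5606,-.0982,.24,-4)
snap('wrist','w3');snap('scene','s3')"
```

```text
clock 6.97 pos [ 0.5582 -0.099   0.3062] turn units [-0.005  0.001  0.002] shift units [ 0.0058 -0.0024  0.1655] mm [ 2.3 -1.  66.2] F [-0.74 -0.57  1.14] w 42.13
```

View pics/w3.png

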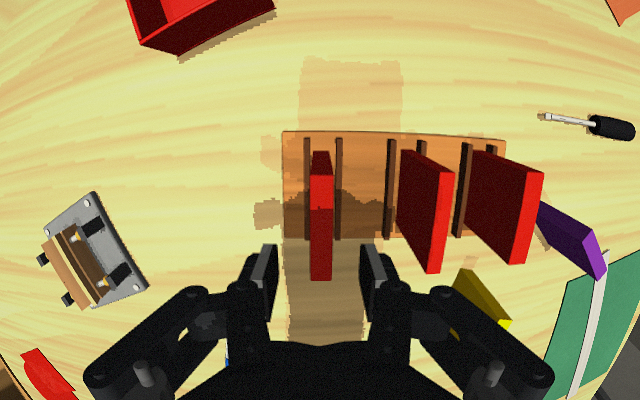

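The first two boards read 16.5 mm and 10.5 mm, both standing. The last board, at (320,215), is centred between the pads, so I'll pinch it.

>>> move_arm:
  rows:
    - {"x":0.006,"y":-0.002,"z":0.08,"ax":0,"ay":0,"az":0}
    - {"x":0,"y":0,"z":0.085,"ax":0,"ay":0,"az":0}
    - {"x":0,"y":0,"z":0,"ax":0,"ay":0,"az":0}
    - {"x":0,"y":0,"z":0,"ax":0,"ay":0,"az":0}

```text
clock: 7.58
tool_pos: [0.5607, -0.1035, 0.2411]
ee_rot: [0.0, 0.999, -0.038, 0.001]
contact_force: [0.7, 0.1, 0.4]
gripper_width: 0.0416
```

>>> move_arm:
  rows:
    - {"x":0,"y":0,"z":0,"ax":0,"ay":0,"az":0}
    - {"x":0,"y":0,"z":0,"ax":0,"ay":0,"az":0}
    - {"x":0,"y":0,"z":0,"ax":0,"ay":0,"az":0}
    - {"x":0,"y":0,"z":0,"ax":0,"ay":0,"az":0}
    - {"x":0,"y":0,"z":0,"ax":0,"ay":0,"az":0}
    - {"x":0,"y":0,"z":0,"ax":0,"ay":0,"az":0}
    - {"x":0,"y":0,"z":0,"ax":0,"ay":0,"az":0}
  gripper: 255
  force: 20

```text
clock: 8.45
tool_pos: [0.5608, -0.1026, 0.2414]
ee_rot: [0.0, 0.999, -0.038, 0.001]
contact_force: [-0.3, -1.2, 6.0]
gripper_width: 0.0137
```

```bash
python3 -c "
from h import *
plan(.5606,-.0982,.24,-4)"
```

```text
clock 8.45 pos [ 0.5608 -0.1026  0.2414] turn units [ 0.001 -0.004 -0.01 ] shift units [-0.0013 -0.0109  0.0034] mm [-0.5 -4.3  1.4] F [-0.28 -1.22  6.03] w 13.74
```

Readings are 16.5, 10.5 and 13.7 mm. They sit at a constant bias of about -0.4 mm, so this board is the 14 mm one, which matches the camera estimate. I'll grip harder and lift.

>>> move_arm:
  rows:
    - {"x":0,"y":0,"z":0,"ax":0,"ay":0,"az":0}
    - {"x":0,"y":0,"z":0,"ax":0,"ay":0,"az":0}
    - {"x":0,"y":0,"z":-0.03,"ax":0,"ay":0,"az":0}
    - {"x":0,"y":0,"z":-0.06,"ax":0,"ay":0,"az":0}
    - {"x":0,"y":0,"z":-0.09,"ax":0,"ay":0,"az":0}
    - {"x":0,"y":0,"z":-0.09,"ax":0,"ay":0,"az":0}
    - {"x":0,"y":0,"z":0,"ax":0,"ay":0,"az":0}
    - {"x":0,"y":0,"z":0,"ax":0,"ay":0,"az":0}
  gripper: 255
  force: 70

```text
clock: 9.45
tool_pos: [0.56, -0.1022, 0.348]
ee_rot: [-0.0, 0.999, -0.037, -0.001]
contact_force: [0.2, 0.8, -1.9]
gripper_width: 0.013
```

```bash
python3 -c "
from h import *
plan(.4995,.186,.35,19)
snap('wrist','w4');snap('scene','s4')"
```

```text
clock 9.45 pos [ 0.56   -0.1022  0.348 ] turn units [-0.001  0.002 -0.776] shift units [ 0.0917 -0.7305 -0.0049] mm [  36.7 -292.2   -2. ] F [ 0.23  0.84 -1.89] w 13.03
```

View pics/w4.png

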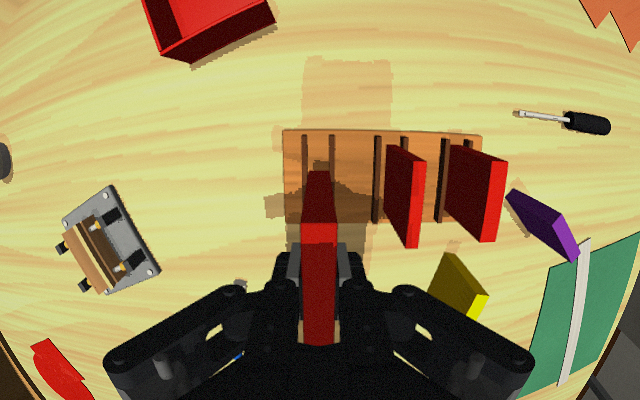

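View pics/s4.png

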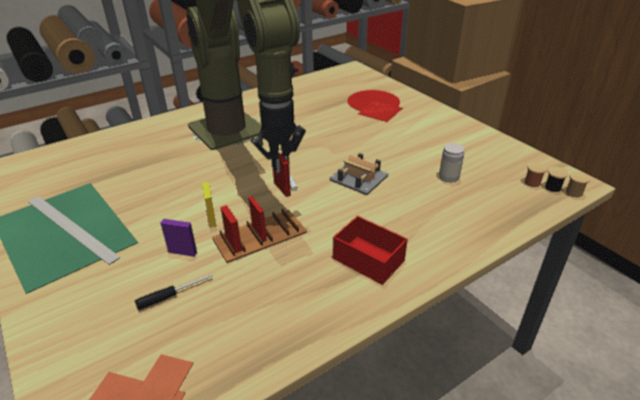

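The board is held at (318,250) in the wrist view, and the other two are standing. Next I'll move over the clamp.

>>> move_arm:
  rows:
    - {"x":0,"y":0,"z":0,"ax":0,"ay":0,"az":-0.2}
    - {"x":0,"y":0,"z":0,"ax":0,"ay":0,"az":-0.2}
    - {"x":0,"y":0,"z":0,"ax":0,"ay":0,"az":-0.2}
    - {"x":0,"y":0,"z":0,"ax":0,"ay":0,"az":-0.176}
    - {"x":0.015,"y":-0.12,"z":0,"ax":0,"ay":0,"az":0}
    - {"x":0.015,"y":-0.12,"z":0,"ax":0,"ay":0,"az":0}
    - {"x":0.015,"y":-0.12,"z":0,"ax":0,"ay":0,"az":0}
    - {"x":0.015,"y":-0.12,"z":0,"ax":0,"ay":0,"az":0}

```text
clock: 10.55
tool_pos: [0.52, 0.0884, 0.3472]
ee_rot: [0.0, 0.986, 0.165, -0.001]
contact_force: [0.7, -0.2, -1.3]
gripper_width: 0.0134
```

>>> move_arm:
  rows:
    - {"x":0.015,"y":-0.12,"z":0,"ax":0,"ay":0,"az":0}
    - {"x":0.015,"y":-0.08,"z":0,"ax":0,"ay":0,"az":0}
    - {"x":0,"y":-0.05,"z":0,"ax":0,"ay":0,"az":0}
    - {"x":0,"y":0,"z":0,"ax":0,"ay":0,"az":0}
    - {"x":0,"y":0,"z":0,"ax":0,"ay":0,"az":0}
    - {"x":0,"y":0,"z":0,"ax":0,"ay":0,"az":0}

```text
clock: 11.3
tool_pos: [0.4999, 0.1839, 0.348]
ee_rot: [0.001, 0.987, 0.164, -0.0]
contact_force: [0.1, -0.4, -1.6]
gripper_width: 0.0135
```

```bash
python3 -c "
from h import *
plan(.4995,.186,.35,19)
snap('wrist','w5');snap('scene','s5');snap('top','t5')
plan(.4995,.186,.35,19)
a=cv2.imread('pics/w5.png');cv2.imwrite('pics/w5c.png',cv2.resize(a[100:300,200:440],None,fx=3.3,fy=3,interpolation=cv2.INTER_CUBIC))
a=cv2.imread('pics/s5.png');cv2.imwrite('pics/s5c.png',cv2.resize(a[100:200,300:420],None,fx=6,fy=6,interpolation=cv2.INTER_CUBIC))"
```

```text
clock 11.3 pos [0.4999 0.1839 0.348 ] turn units [ 0.002  0.001 -0.005] shift units [ 0.0007 -0.0054 -0.0049] mm [ 0.3 -2.1 -2. ] F [ 0.06 -0.44 -1.63] w 13.47
clock 11.45 pos [0.4998 0.1846 0.3482] turn units [ 0.001  0.    -0.004] shift units [ 0.0005 -0.0036 -0.0044] mm [ 0.2 -1.4 -1.8] F [ 0.86  0.08 -0.73] w 13.07
```

View pics/w5c.png

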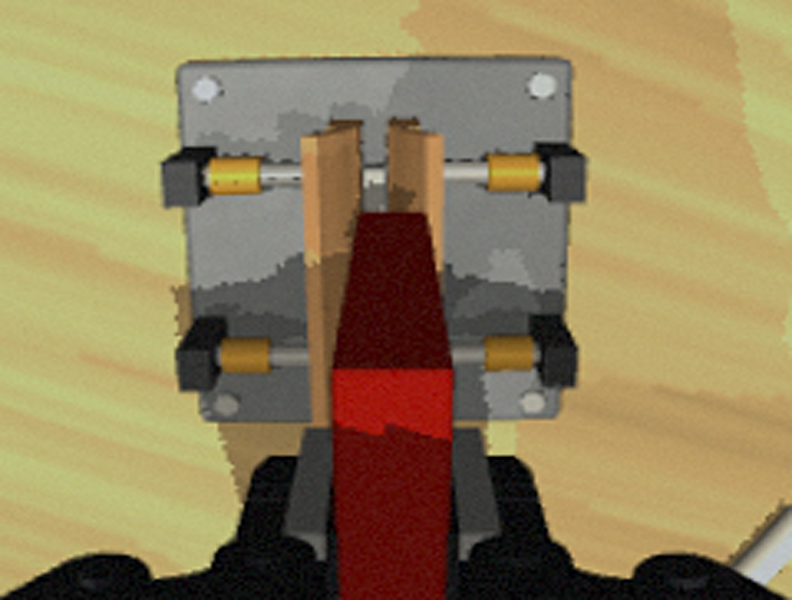

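View pics/s5c.png

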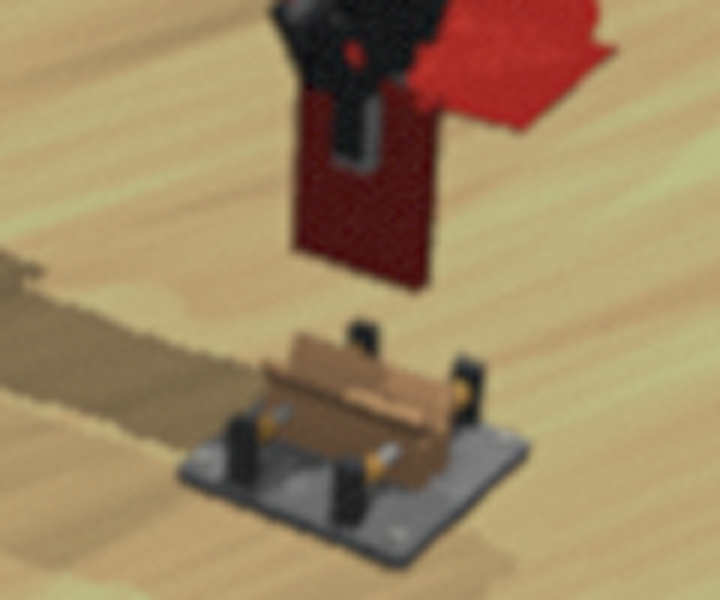

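```bash
cat > m.py <<'E'
from h import *
c=load('w5')
def P(L,z): return np.array([atz(c,(u+.5)/3.3-.5+200,(v+.5)/3-.5+100,z,True) for u,v in L])
a=np.radians(19); ex=np.array([np.cos(a),np.sin(a),0]);ey=np.array([-np.sin(a),np.cos(a),0]); o=np.array([.4998,.1846,0])
def rel(n,Q): print(n,[tuple((1e3*np.array([ (q-o)@ex,(q-o)@ey])).round(1)) for q in Q])
rel('base far corners',P([(178,62),(572,60),(565,415),(203,418)],.012))
rel('cheek top outer front',P([(302,135),(442,137)],.057))
rel('board bottom front',P([(360,213),(425,214)],.1167))
rel('board top front',P([(333,370),(451,370)],.2117))
E
python3 m.py
```

```text
base far corners [(np.float64(61.5), np.float64(61.8)), (np.float64(61.6), np.float64(-56.0)), (np.float64(-64.8), np.float64(-59.2)), (np.float64(-65.8), np.float64(60.6))]
cheek top outer front [(np.float64(42.1), np.float64(20.8)), (np.float64(41.4), np.float64(-15.0))]
board bottom front [(np.float64(32.4), np.float64(4.3)), (np.float64(32.2), np.float64(-8.7))]
board top front [(np.float64(33.5), np.float64(4.5)), (np.float64(33.4), np.float64(-8.5))]
```

>>> move_arm:
  rows:
    - {"x":0,"y":-0.009,"z":0,"ax":0,"ay":0,"az":-0.02}
    - {"x":0,"y":0,"z":0.04,"ax":0,"ay":0,"az":0}
    - {"x":0,"y":0,"z":0.04,"ax":0,"ay":0,"az":0}
    - {"x":0,"y":0,"z":0.02,"ax":0,"ay":0,"az":0}
    - {"x":0,"y":0,"z":0,"ax":0,"ay":0,"az":0}
    - {"x":0,"y":0,"z":0,"ax":0,"ay":0,"az":0}
    - {"x":0,"y":0,"z":0,"ax":0,"ay":0,"az":0}
    - {"x":0,"y":0,"z":0,"ax":0,"ay":0,"az":0}

```text
clock: 12.45
tool_pos: [0.4984, 0.1889, 0.3086]
ee_rot: [-0.0, 0.985, 0.17, 0.0]
contact_force: [-0.8, 1.0, -1.9]
gripper_width: 0.0136
```

```bash
python3 -c "
from h import *
snap('wrist','w6');snap('scene','s6');snap('top','t6')
plan(.4995,.186,.306,19.6)
a=cv2.imread('pics/w6.png');cv2.imwrite('pics/w6c.png',cv2.resize(a[80:280,200:440],None,fx=3.3,fy=3,interpolation=cv2.INTER_CUBIC))
a=cv2.imread('pics/s6.png');cv2.imwrite('pics/s6c.png',cv2.resize(a[120:200,310:410],None,fx=7,fy=7,interpolation=cv2.INTER_CUBIC))"
```

```text
clock 12.6 pos [0.4983 0.1889 0.3084] turn units [ 0.    -0.    -0.001] shift units [0.0003 0.0077 0.006 ] mm [0.1 3.1 2.4] F [ 0.67  0.28 -0.79] w 13.29
```

View pics/w6c.png

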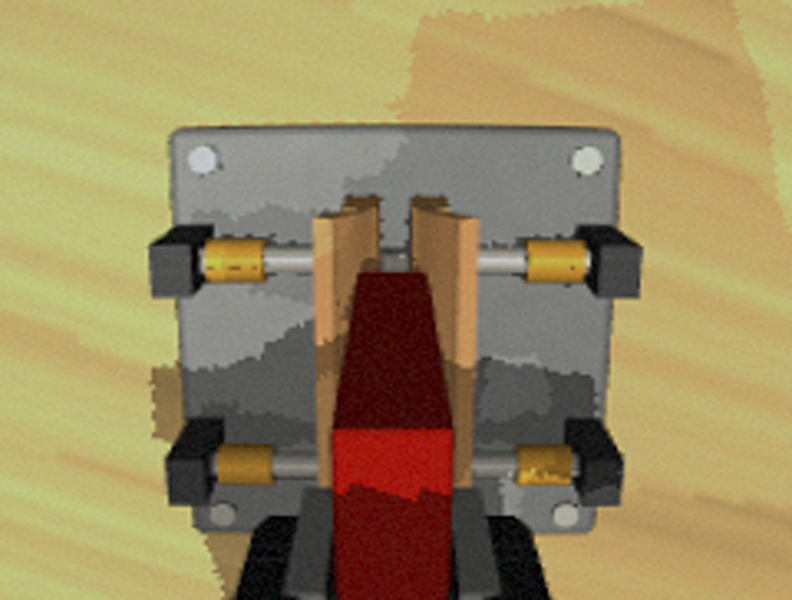

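View pics/s6c.png

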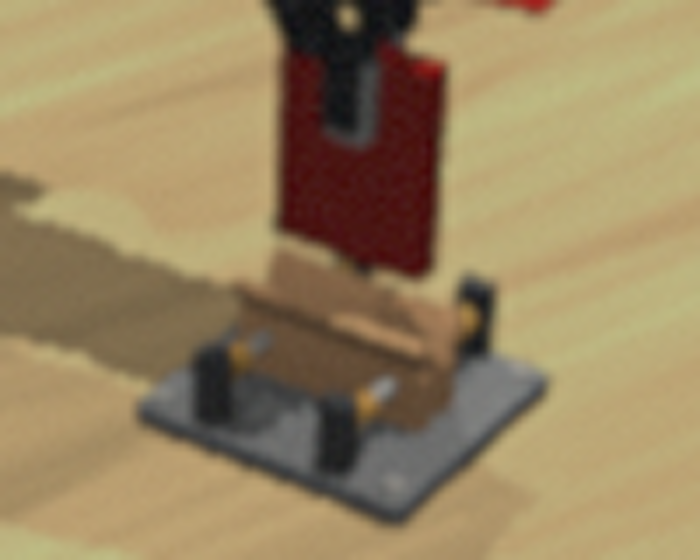

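```bash
cat > m2.py <<'E'
from h import *
c=load('w6')
def P(L,z): return np.array([atz(c,(u+.5)/3.3-.5+200,(v+.5)/3-.5+80,z,True) for u,v in L])
a=np.radians(19.6); ex=np.array([np.cos(a),np.sin(a),0]);ey=np.array([-np.sin(a),np.cos(a),0]); o=np.array([.4983,.1889,0])
def rel(n,Q): print(n,[(round(1e3*float((q-o)@ex),1),round(1e3*float((q-o)@ey),1)) for q in Q])
rel('base corners',P([(171,130),(620,130),(593,532),(196,530)],.012))
rel('cheek top outer front',P([(315,218),(478,219)],.057))
rel('board bottom front',P([(357,273),(428,274)],.077))
rel('board top front',P([(333,430),(452,430)],.172))
s=load('s6')
def S(L,z): return np.array([atz(s,(u+.5)/7-.5+310,(v+.5)/7-.5+120,z) for u,v in L])
rel('scene base L,near,R',S([(140,412),(400,520),(548,385)],.012))
rel('scene board bottom corners (-y face)',S([(277,232),(420,278)],.077))
E
python3 m2.py
```

```text
base corners [(61.6, 56.6), (61.7, -60.8), (-66.5, -60.9), (-65.8, 56.8)]
cheek top outer front [(42.1, 15.6), (41.9, -19.9)]
board bottom front [(32.9, 5.9), (32.6, -8.4)]
board top front [(33.7, 5.4), (33.7, -7.8)]
scene base L,near,R [(-61.5, -63.3), (65.7, -65.8), (65.8, 50.8)]
scene board bottom corners (-y face) [(-36.1, -2.1), (30.2, 1.3)]
```

```bash
cat > ov.py <<'E'
from h import *
def ov(img,crop,s,zb,ob,oc,out,yaw=19.6):
    c=load(img); a=np.radians(yaw); ex=np.array([np.cos(a),np.sin(a),0]);ey=np.array([-np.sin(a),np.cos(a),0]);ez=np.array([0,0,1.])
    u0,v0,u1,v1=crop
    im=cv2.resize(cv2.cvtColor(c['frame'],cv2.COLOR_RGB2BGR)[v0:v1,u0:u1],None,fx=s,fy=s,interpolation=cv2.INTER_CUBIC)
    def box(o,hx,hy,z0,z1,col):
        for sx,sy,ax in [(0,0,0)]: pass
        C={(i,j,k):proj(c,o+ex*hx*i+ey*hy*j+ez*(z0 if k<0 else z1)) for i in(-1,1) for j in(-1,1) for k in(-1,1)}
        f=lambda p:(int((p[0]-u0+.5)*s),int((p[1]-v0+.5)*s))
        for A in C:
            for B in C:
                if A<B and sum(x!=y for x,y in zip(A,B))==1: cv2.line(im,f(C[A]),f(C[B]),col,1)
    box(np.array([*ob,0]),.035,.007,zb,zb+.095,(255,255,0))
    box(np.array([*oc,0]),.065,.06,0,.012,(0,255,0))
    cv2.imwrite(out,im)
if __name__=='__main__':
    ov('s6',(310,100,410,200),6,.077,(.4983,.1889),(.4983,.1889),'pics/ovs.png')
    ov('t6',(200,180,300,280),6,.077,(.4983,.1889),(.4983,.1889),'pics/ovt.png')
E
python3 ov.py; python3 -c "
import cv2,numpy as np
cv2.imwrite('pics/ov.png',cv2.resize(np.hstack([cv2.imread('pics/ovs.png'),cv2.imread('pics/ovt.png')]),(800,400)))"
```

```text
(no output)
```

View pics/ovs.png

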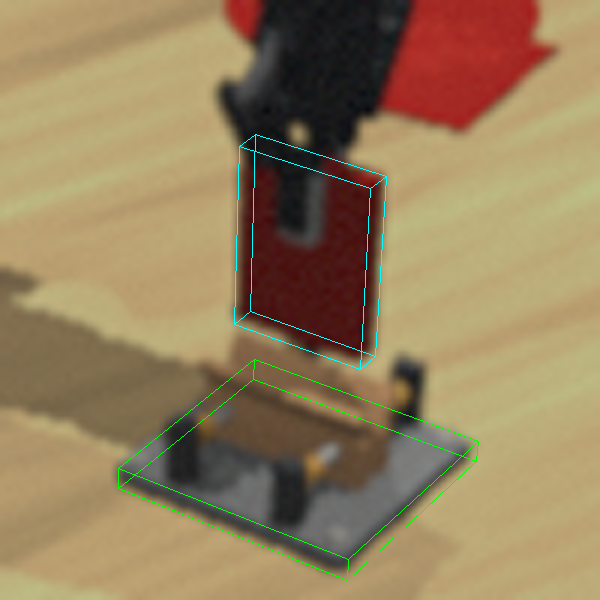

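View pics/ovt.png

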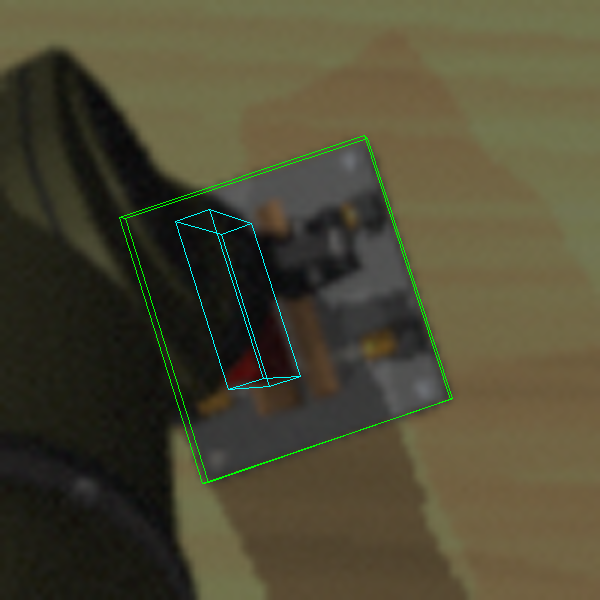

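The overlay agrees with the image to 2–3 mm, and the wrist view puts the board centre within 1 mm of the clamp axis. I'm descending to just above the narrowing.

>>> move_arm:
  rows:
    - {"x":0,"y":0.002,"z":0.02,"ax":0,"ay":0,"az":0}
    - {"x":0,"y":0,"z":0.02,"ax":0,"ay":0,"az":0}
    - {"x":0,"y":0,"z":0.02,"ax":0,"ay":0,"az":0}
    - {"x":0,"y":0,"z":0.01,"ax":0,"ay":0,"az":0}
    - {"x":0,"y":0,"z":0,"ax":0,"ay":0,"az":0}
    - {"x":0,"y":0,"z":0,"ax":0,"ay":0,"az":0}
  force: 80

```text
clock: 13.35
tool_pos: [0.4987, 0.1881, 0.2804]
ee_rot: [-0.0, 0.985, 0.17, 0.0]
contact_force: [-0.2, 0.1, -0.0]
gripper_width: 0.0131
```

>>> move_arm:
  rows:
    - {"x":0,"y":0,"z":0.005,"ax":0,"ay":0,"az":0}
    - {"x":0,"y":0,"z":0.005,"ax":0,"ay":0,"az":0}
    - {"x":0,"y":0,"z":0,"ax":0,"ay":0,"az":0}
    - {"x":0,"y":0,"z":0,"ax":0,"ay":0,"az":0}

```text
clock: 13.85
tool_pos: [0.4986, 0.1882, 0.2763]
ee_rot: [-0.0, 0.985, 0.17, 0.0]
contact_force: [-0.5, 0.5, -0.6]
gripper_width: 0.0125
```

>>> move_arm:
  rows:
    - {"x":0,"y":0,"z":0.005,"ax":0,"ay":0,"az":0}
    - {"x":0,"y":0,"z":0,"ax":0,"ay":0,"az":0}
    - {"x":0,"y":0,"z":0,"ax":0,"ay":0,"az":0}

```text
clock: 14.22
tool_pos: [0.4988, 0.1881, 0.2745]
ee_rot: [-0.0, 0.985, 0.17, 0.0]
contact_force: [0.9, -0.4, 5.0]
gripper_width: 0.0132
```

>>> move_arm:
  rows:
    - {"x":0,"y":0,"z":0.005,"ax":0,"ay":0,"az":0}
    - {"x":0,"y":0,"z":0,"ax":0,"ay":0,"az":0}
    - {"x":0,"y":0,"z":0,"ax":0,"ay":0,"az":0}

```text
clock: 14.6
tool_pos: [0.4989, 0.1882, 0.2726]
ee_rot: [-0.0, 0.985, 0.17, 0.001]
contact_force: [-0.3, 0.6, 5.1]
gripper_width: 0.0129
```

>>> move_arm:
  rows:
    - {"x":0,"y":0,"z":0.005,"ax":0,"ay":0,"az":0}
    - {"x":0,"y":0,"z":0,"ax":0,"ay":0,"az":0}
    - {"x":0,"y":0,"z":0,"ax":0,"ay":0,"az":0}

```text
clock: 14.98
tool_pos: [0.4989, 0.1882, 0.2703]
ee_rot: [-0.0, 0.985, 0.17, 0.001]
contact_force: [1.3, -0.1, 2.4]
gripper_width: 0.0132
```

>>> move_arm:
  rows:
    - {"x":0,"y":0,"z":0.005,"ax":0,"ay":0,"az":0}
    - {"x":0,"y":0,"z":0,"ax":0,"ay":0,"az":0}
    - {"x":0,"y":0,"z":0,"ax":0,"ay":0,"az":0}

```text
clock: 15.35
tool_pos: [0.4986, 0.1881, 0.268]
ee_rot: [0.0, 0.985, 0.17, -0.0]
contact_force: [0.7, 0.4, -1.6]
gripper_width: 0.0127
```

>>> move_arm:
  rows:
    - {"x":0,"y":0,"z":0.005,"ax":0,"ay":0,"az":0}
    - {"x":0,"y":0,"z":0,"ax":0,"ay":0,"az":0}
    - {"x":0,"y":0,"z":0,"ax":0,"ay":0,"az":0}

```text
clock: 15.72
tool_pos: [0.4984, 0.188, 0.266]
ee_rot: [0.0, 0.985, 0.17, -0.0]
contact_force: [1.2, 0.5, -3.1]
gripper_width: 0.0132
```

```bash
python3 -c "
from h import *
plan(.4989,.1882,.260,19.6)
snap('wrist','w7');snap('scene','s7')
plan(.4989,.1882,.260,19.6)
a=cv2.imread('pics/w7.png')[80:280,200:440];b=cv2.imread('pics/s7.png')[110:210,310:410]
cv2.imwrite('pics/c7.png',np.hstack([cv2.resize(a,(480,400)),cv2.resize(b,(320,400))]))"
```

```text
clock 15.72 pos [0.4984 0.188  0.266 ] turn units [ 0.     0.002 -0.001] shift units [ 0.0013 -0.0001  0.0149] mm [ 0.5 -0.   6. ] F [ 1.18  0.45 -3.15] w 13.16
clock 15.82 pos [0.4984 0.188  0.266 ] turn units [ 0.     0.002 -0.001] shift units [ 0.0013 -0.0001  0.0149] mm [ 0.5 -0.   6. ] F [ 0.92  0.84 -3.1 ] w 12.91
```

View pics/c7.png

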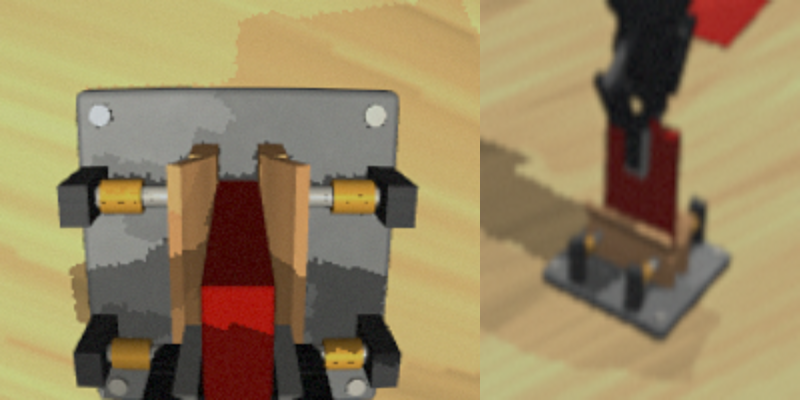

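>>> move_arm:
  rows:
    - {"x":0,"y":0,"z":0.005,"ax":0,"ay":0,"az":0}
    - {"x":0,"y":0,"z":0.005,"ax":0,"ay":0,"az":0}

```text
clock: 16.08
tool_pos: [0.4985, 0.188, 0.2623]
ee_rot: [0.0, 0.985, 0.17, -0.0]
contact_force: [-0.1, 0.2, 1.4]
gripper_width: 0.0131
```

>>> move_arm:
  rows:
    - {"x":0,"y":0,"z":0,"ax":0,"ay":0,"az":0}

```text
clock: 16.2
tool_pos: [0.4985, 0.188, 0.2621]
ee_rot: [0.0, 0.985, 0.17, -0.0]
contact_force: [0.0, 0.5, -0.9]
gripper_width: 0.013
```

>>> move_arm:
  rows:
    - {"x":0,"y":0,"z":0.002,"ax":0,"ay":0,"az":0}
    - {"x":0,"y":0,"z":0,"ax":0,"ay":0,"az":0}

```text
clock: 16.45
tool_pos: [0.4985, 0.1881, 0.2614]
ee_rot: [0.0, 0.985, 0.17, -0.0]
contact_force: [-0.9, 0.6, 1.5]
gripper_width: 0.0131
```

>>> move_arm:
  rows:
    - {"x":0,"y":0,"z":0.002,"ax":0,"ay":0,"az":0}
    - {"x":0,"y":0,"z":0,"ax":0,"ay":0,"az":0}

```text
clock: 16.7
tool_pos: [0.4986, 0.1881, 0.2606]
ee_rot: [0.0, 0.985, 0.17, -0.0]
contact_force: [0.1, 0.1, 0.6]
gripper_width: 0.0133
```

>>> move_arm:
  rows:
    - {"x":0,"y":0,"z":0.001,"ax":0,"ay":0,"az":0}
    - {"x":0,"y":0,"z":0.001,"ax":0,"ay":0,"az":0}
  force: 25

```text
clock: 16.95
tool_pos: [0.4986, 0.1881, 0.2599]
ee_rot: [0.0, 0.985, 0.17, 0.0]
contact_force: [-0.0, 1.1, 2.0]
gripper_width: 0.0129
```

>>> move_arm:
  rows:
    - {"x":0,"y":0,"z":0.001,"ax":0,"ay":0,"az":0}
    - {"x":0,"y":0,"z":0,"ax":0,"ay":0,"az":0}

```text
clock: 17.2
tool_pos: [0.4987, 0.1881, 0.2594]
ee_rot: [0.0, 0.985, 0.17, 0.0]
contact_force: [-0.5, 0.3, 0.4]
gripper_width: 0.0131
```

>>> move_arm:
  rows:
    - {"x":0,"y":0,"z":0.001,"ax":0,"ay":0,"az":0}
    - {"x":0,"y":0,"z":0,"ax":0,"ay":0,"az":0}

```text
clock: 17.45
tool_pos: [0.4986, 0.1881, 0.259]
ee_rot: [0.0, 0.985, 0.17, 0.0]
contact_force: [-0.0, 0.6, 1.4]
gripper_width: 0.0128
```

>>> move_arm:
  rows:
    - {"x":0,"y":0,"z":0.001,"ax":0,"ay":0,"az":0}
    - {"x":0,"y":0,"z":0.0,"ax":0,"ay":0,"az":0}

```text
clock: 17.7
tool_pos: [0.4986, 0.1881, 0.2586]
ee_rot: [0.0, 0.985, 0.17, 0.0]
contact_force: [0.3, 0.2, 1.7]
gripper_width: 0.0132
```

>>> move_arm:
  rows:
    - {"x":0,"y":0,"z":0.001,"ax":0,"ay":0,"az":0}
    - {"x":0,"y":0,"z":0,"ax":0,"ay":0,"az":0}

```text
clock: 17.95
tool_pos: [0.4986, 0.1881, 0.2582]
ee_rot: [0.0, 0.985, 0.17, 0.0]
contact_force: [-0.8, 0.4, 0.9]
gripper_width: 0.013
```

>>> move_arm:
  rows:
    - {"x":0,"y":0,"z":0.001,"ax":0,"ay":0,"az":0}
    - {"x":0,"y":0,"z":0,"ax":0,"ay":0,"az":0}

```text
clock: 18.2
tool_pos: [0.4986, 0.1881, 0.2578]
ee_rot: [0.0, 0.985, 0.17, 0.0]
contact_force: [0.3, 0.1, 2.1]
gripper_width: 0.0132
```

>>> move_arm:
  rows:
    - {"x":0,"y":0,"z":0.001,"ax":0,"ay":0,"az":0}
    - {"x":0,"y":0,"z":0,"ax":0,"ay":0,"az":0}

```text
clock: 18.45
tool_pos: [0.4986, 0.1881, 0.2574]
ee_rot: [0.0, 0.985, 0.17, 0.0]
contact_force: [-0.2, -0.5, 2.0]
gripper_width: 0.0129
```

>>> move_arm:
  rows:
    - {"x":0,"y":0,"z":0.001,"ax":0,"ay":0,"az":0}
    - {"x":0,"y":0,"z":0.0,"ax":0,"ay":0,"az":0}

```text
clock: 18.7
tool_pos: [0.4986, 0.1881, 0.257]
ee_rot: [0.0, 0.985, 0.17, 0.0]
contact_force: [0.7, 0.6, 1.7]
gripper_width: 0.013
```

>>> move_arm:
  rows:
    - {"x":0,"y":0,"z":0.001,"ax":0,"ay":0,"az":0}
    - {"x":0,"y":0,"z":0,"ax":0,"ay":0,"az":0}

```text
clock: 18.95
tool_pos: [0.4986, 0.1881, 0.2568]
ee_rot: [0.0, 0.985, 0.17, 0.0]
contact_force: [-1.1, -0.4, 2.9]
gripper_width: 0.0127
```

>>> move_arm:
  rows:
    - {"x":0,"y":0,"z":0.001,"ax":0,"ay":0,"az":0}
    - {"x":0,"y":0,"z":0,"ax":0,"ay":0,"az":0}

```text
clock: 19.2
tool_pos: [0.4986, 0.188, 0.2567]
ee_rot: [0.0, 0.985, 0.17, 0.0]
contact_force: [-1.1, 0.0, 6.8]
gripper_width: 0.0128
```

>>> move_arm:
  rows:
    - {"x":0,"y":0,"z":0.001,"ax":0,"ay":0,"az":0}
    - {"x":0,"y":0,"z":0,"ax":0,"ay":0,"az":0}

```text
clock: 19.45
tool_pos: [0.4985, 0.1881, 0.2567]
ee_rot: [0.0, 0.985, 0.17, 0.0]
contact_force: [-2.4, -0.7, 11.6]
gripper_width: 0.0129
```

>>> move_arm:
  rows:
    - {"x":0,"y":0,"z":0,"ax":0,"ay":0,"az":0}
    - {"x":0,"y":0,"z":0,"ax":0,"ay":0,"az":0}
    - {"x":0,"y":0,"z":0,"ax":0,"ay":0,"az":0}
    - {"x":0,"y":0,"z":0,"ax":0,"ay":0,"az":0}

```text
clock: 19.95
tool_pos: [0.4985, 0.1881, 0.2567]
ee_rot: [0.0, 0.985, 0.17, 0.0]
contact_force: [-1.4, 0.5, 10.8]
gripper_width: 0.0131
```

```bash
python3 -c "
from h import *
plan(.4989,.1882,.260,19.6)
snap('wrist','w8');snap('scene','s8')
plan(.4989,.1882,.260,19.6)
a=cv2.imread('pics/w8.png')[80:280,200:440];b=cv2.imread('pics/s8.png')[110:210,310:410]
cv2.imwrite('pics/c8.png',np.hstack([cv2.resize(a,(480,400)),cv2.resize(b,(320,400))]))"
```

```text
clock 19.95 pos [0.4985 0.1881 0.2567] turn units [ 0.    -0.001 -0.001] shift units [ 0.001  -0.     -0.0083] mm [ 0.4 -0.  -3.3] F [-1.41  0.54 10.77] w 13.13
clock 20.05 pos [0.4985 0.1881 0.2567] turn units [ 0.    -0.001 -0.001] shift units [ 0.001  -0.     -0.0082] mm [ 0.4 -0.  -3.3] F [-2.23  0.73 10.08] w 13.01
```

View pics/c8.png

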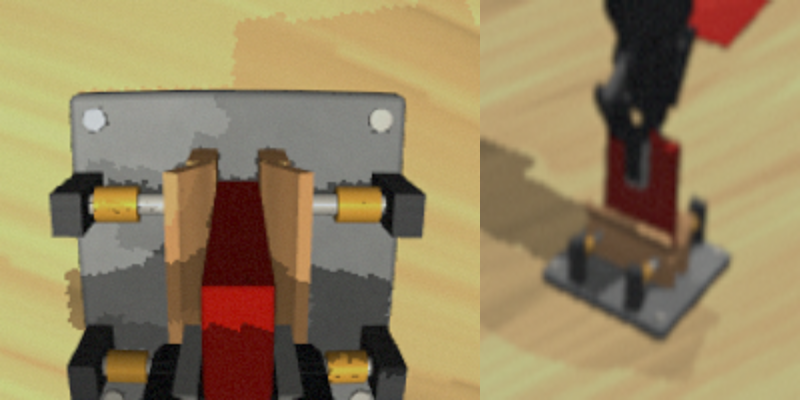

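The TCP stands still at 0.2567 while the command advanced, so the board is on the stop at about 9 N net. I'll add a small increment and hold, then release.

>>> move_arm:
  rows:
    - {"x":0,"y":0,"z":0.0005,"ax":0,"ay":0,"az":0}
    - {"x":0,"y":0,"z":0,"ax":0,"ay":0,"az":0}
    - {"x":0,"y":0,"z":0,"ax":0,"ay":0,"az":0}
    - {"x":0,"y":0,"z":0,"ax":0,"ay":0,"az":0}

```text
clock: 20.55
tool_pos: [0.4985, 0.188, 0.2567]
ee_rot: [0.0, 0.985, 0.17, 0.0]
contact_force: [-2.1, -0.2, 12.0]
gripper_width: 0.013
```

>>> move_arm:
  rows:
    - {"x":0,"y":0,"z":0,"ax":0,"ay":0,"az":0}
    - {"x":0,"y":0,"z":0,"ax":0,"ay":0,"az":0}
    - {"x":0,"y":0,"z":0,"ax":0,"ay":0,"az":0}
    - {"x":0,"y":0,"z":0,"ax":0,"ay":0,"az":0}
    - {"x":0,"y":0,"z":0,"ax":0,"ay":0,"az":0}
  gripper: 130

```text
clock: 21.18
tool_pos: [0.4986, 0.1881, 0.2556]
ee_rot: [0.0, 0.985, 0.17, -0.0]
contact_force: [0.4, 0.2, 0.5]
gripper_width: 0.0421
```

```bash
python3 -c "
from h import *
plan(.4989,.1882,.35,19.6)
snap('wrist','w9')"
```

```text
clock 21.18 pos [0.4986 0.1881 0.2556] turn units [ 0.     0.    -0.001] shift units [ 0.0008 -0.     -0.2361] mm [  0.3  -0.  -94.4] F [0.36 0.15 0.54] w 42.1
```

View pics/w9.png

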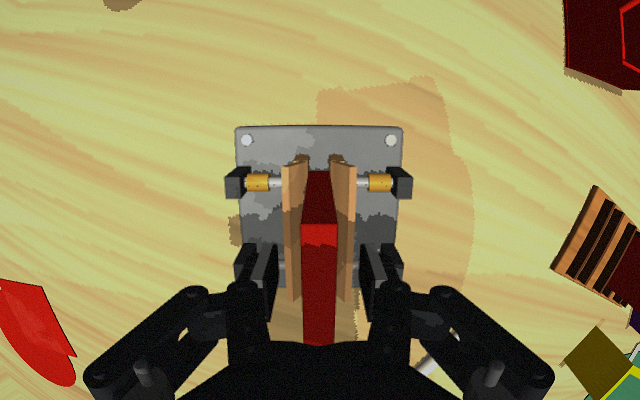

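The fingers are clear on both sides, and the board stands at (320,260). Now I'll retreat straight up.

>>> move_arm:
  rows:
    - {"x":0,"y":0,"z":-0.03,"ax":0,"ay":0,"az":0}
    - {"x":0,"y":0,"z":-0.07,"ax":0,"ay":0,"az":0}
    - {"x":0,"y":0,"z":-0.1,"ax":0,"ay":0,"az":0}
    - {"x":0,"y":0,"z":-0.1,"ax":0,"ay":0,"az":0}
    - {"x":-0.1,"y":0,"z":0,"ax":0,"ay":0,"az":0}
    - {"x":-0.1,"y":0,"z":0,"ax":0,"ay":0,"az":0}
    - {"x":0,"y":0,"z":0,"ax":0,"ay":0,"az":0}
    - {"x":0,"y":0,"z":0,"ax":0,"ay":0,"az":0}

```text
clock: 22.22
tool_pos: [0.424, 0.1616, 0.3764]
ee_rot: [-0.0, 0.985, 0.17, 0.001]
contact_force: [0.7, -0.5, 0.3]
gripper_width: 0.0419
```

```bash
python3 -c "
from h import *
plan(.4989,.1882,.35,19.6)
for n in ['wrist','scene','top']: snap(n,n+'E')
from ov import ov
ov('sceneE',(310,100,410,200),4,.0265,(.4985,.188),(.4985,.188),'pics/oE1.png')
ov('topE',(200,180,300,280),4,.0265,(.4985,.188),(.4985,.188),'pics/oE2.png')
cv2.imwrite('pics/oE.png',np.hstack([cv2.imread('pics/oE1.png'),cv2.imread('pics/oE2.png')]))"
```

```text
clock 22.23 pos [0.424  0.1616 0.3764] turn units [-0.    -0.005 -0.001] shift units [0.1988 0.0003 0.066 ] mm [79.5  0.1 26.4] F [ 0.69 -0.46  0.3 ] w 41.91
```

View pics/oE.png

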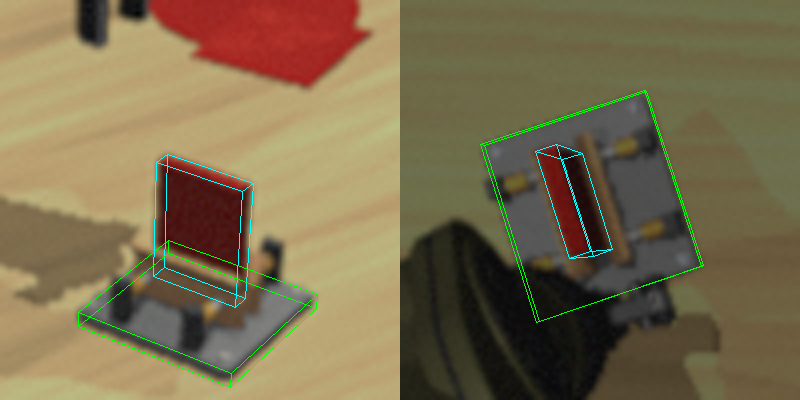

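View pics/sceneE.png

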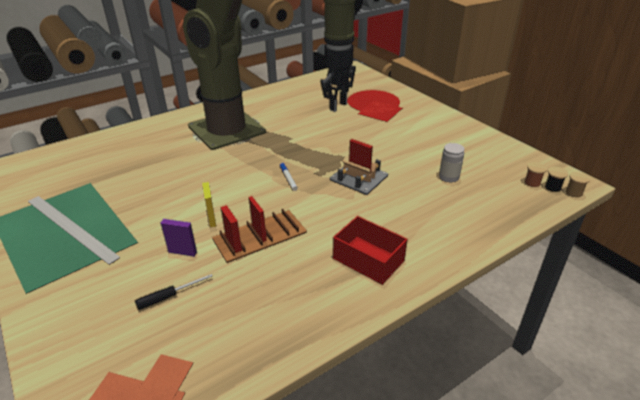

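View pics/wristE.png

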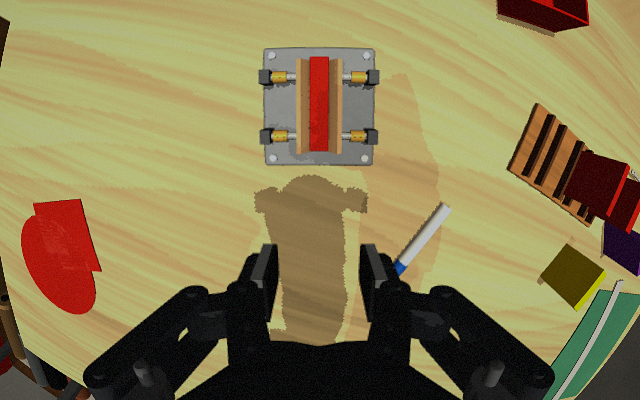

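```bash
python3 -c "
from h import *
print(r.hand_in())"
```

```text
the job is handed in; nothing more can be done
None
```

I pressed the 14 mm board onto the depth stop, released it and handed the job in. No verdict was reported.

- **Measuring:** Pinching gave 16.5 mm for the board nearest the −y end of the stand, 10.5 mm for the middle one and 13.7 mm for the one at the +y end. They all read about 0.4 mm low, so the +y board is the 14 mm one. The camera estimate agreed.
- **Pressing:** I stepped the board down between the cheeks in 0.4 mm moves until the tool stood still at z = 0.2567 m. That puts the stop about 26–27 mm above the bench. I held there, and the highest wrist reading was 12.0 N. That means about 10 N on the stop after allowing for cheek friction, well under 25 N.
- **Final pictures:** The board looks upright, centred between the cheeks and parallel to them. The other two boards still stand in their slots, the bystanders look undisturbed, and the arm is clear. Time used was about 22 s.
- **Checks that disagreed or are missing:** The scene camera placed the board about 2–3 mm differently (higher, or further along y) than the wrist camera, about its calibration error. I did not press the board again after letting go, so the contact with the stop at rest is inferred from the press.

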